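# Re-rack a sample series in reverse order

### The arm

A 6-joint arm with a two-finger parallel gripper is mounted at the origin on a cart in front of the work surface, level with it; the furniture and walls round the work are solid. World frame = base frame: x ahead of the robot, y to its left, z up, the work surface at z = 0. Lengths are in m, angles in rad, forces in N, time in s.
With the tool pointing down it reaches from about 0.35 to 0.8 m from the base axis. Payload 7.3 kg.
Tool frame: the origin (TCP) lies at the very end of the fingers, on their centre line; the grasp point (between the pads) lies 19 mm behind it; z points along the fingers, y is the line along which they close (so a half turn about z gives the same grasp; the last joint's range is limited). The gripper opens to 85 mm and grips with 20 to 120 N. Pads are 22 mm wide; open, the fingers measure 114 mm over their backs; the gripper's body (76 mm by 85 mm) begins 54 mm behind the grasp point. The pads swing forward as they close: fully open they stand 13 mm farther back than shut.
Start: joints at [1.005, 0.342, 1.524, -0, 1.275, -0.146], TCP at [0.214, 0.479, 0.231] pointing down, gripper open.
Joint ranges: [-2.53, 2.53], [-0.77, 2.02], [0.04, 2.7], [-1, 4.14], [0.28, 2.66], [-3.11, 3.11]. Speed limits (rad/s): [2.57, 2.57, 3.14, 3.14, 3.14, 3.14].

### API

Orientations are given as a unit quaternion [w, x, y, z].
In Python, from station import sensors, vision, job, nets gives the robot as it stands.
- The arm moves only by the tool apply_moves, never from a script. Its arguments are lists of equal length, an entry for each row: "delta_pos": the shift along the tool's x, y, z in mm, a list of three; "turn": the turn, a rotation vector about the tool's x, y, z in degrees, a list of three; "claw": the opening, from 0 (shut) to 1 (fully open). In form: {"delta_pos": [[x, y, z], ...], "turn": [[ax, ay, az], ...], "claw": [claw, ...]}. A call has 1 to 20 rows; each row shifts and turns the commanded pose from where the row before left it, along the tool's axes as they then stand; what a row does not reach is not made up. A row lasts 1/12 s, in which the tool goes at most 41.7 mm and 7.16 degrees, less where a joint would pass 70% of its speed; a pose out of reach is approached as far as the arm can. A call with a gripper value outside its range is refused whole. The fingers move at their own pace and stop on an object; "newtons" is the grip in N (left out, the last holds). Time passes only in rows, so rows that do not move let the fingers close. It gives the time, the measured TCP pose, the force, the opening and the grip force at its end, in the units of the state.
- sensors.get_obs(): the state, without advancing time (a new reading comes with each control period).
- vision.grab_frame(name): name is "scene" or "top"; returns the picture (400x640x3 uint8, red, green, blue); there is no depth.
- vision.camera_info(name): a dict with "intrinsics" (3x3 intrinsics, pixels), "k1" (the pictures are not rectified: a ray, as slopes to the right and down, at radius r is drawn at 1 + k1 r^2 times it, then the intrinsics apply), "world_to_cam" (4x4, takes a point from world to camera coordinates). Camera axes: x right, y up, looking along -z (the intrinsics and any distortion apply to the point x, -y, -z); pixel columns grow to the right and rows downward; lengths in m; the calibration is good to about 2 mm. A picture is of the moment at which its call begins. camera_info takes no time and is no camera call.
- job.hand_in(): hands the job in; it is judged then, once.
Trained networks look in the newest picture that a camera, given by its name, has taken for a name from the list of things; names that differ only in an ending like _2 or _b are one class to them, and where a whole thing is asked for, a point or a joint stands for the part that bears it (a point fixed in the world has none). Each returns a list of dicts, best first, with "p" (0 to 1); they miss things now and then, are a little off and sometimes report something else, mostly with a low value. They report only what shows in the picture. A call takes as long as a camera call. They do not tell look-alikes from the thing itself.
- nets.search_frame(name, camera): "box" ([left, top, right, bottom] in pixels, round what is visible of it).
- nets.masks_of(name, camera): "pixels" (400x640 bool, what is visible of it) and "box" ([left, top, right, bottom] in pixels, round what is visible of it).
The state is a dict: "time": time; "qpos": joint angles; "dq": joint speeds; "tau": joint torques, N m; "eef_pos": TCP position; "orientation": TCP orientation; "wrist_force": force on the tool from outside, world axes, zero at the start; "ft_torque": the same for the moment, N m; "grip_width": finger opening in m; "finger_force": force on a finger pad.
Only numpy, scipy, OpenCV 4.12 (cv2) and the standard library are available. Lean on these libraries where they do the work, as an engineer would, in place of code of your own. Each camera call takes 0.05 s, during which the arm holds its last target. There are 200 camera calls.

### The job

The next instrument reads its sample rack from the other end: move the four things from the full rack into the empty rack in reverse order, so that the one now farthest left (seen from the robot) ends farthest right, the second from the left ends second from the right, and so on. Each must stand upright on the floor of its own place, and none may be tipped over on the way.

Things in the scene. Friction and masses are not known exactly. Their poses are not given: they have to be found in the camera images.
- vial: Small capped glass sample vial with a paper label, 21 mm across, 50 mm high; the slightly narrower cap (19 mm) takes the top 11 mm. Origin: centre of its underside, z up along its axis. Can be gripped anywhere from 14 mm up
- weighing_bottle: Squat round glass weighing bottle, 36 mm across, with a lid that stays on; 39 mm high, plus a 12 mm wide lid knob up to 48 mm. Origin: centre of its underside, z up. Grip it round the body and lid, 14 to 38 mm up
- dropper_bottle: Dark dropper bottle, the tallest of the four, 90 mm high: round body 32 mm across up to 50 mm, above it a narrow dropper cap about 19 mm across. Origin: underside, within 2 mm of the body's centre, z up. Grip the body, 15 to 48 mm up
- crucible: Open white crucible cup, 43 mm across at the rim and narrower below, 32 mm high. Origin: centre of its underside, z up. Grip it from outside just under the rim, 16 to 32 mm up
- rack_full: Grey rack that holds the four things at the start, 286 (y) x 76 mm (x), fixed. Origin: centre of its feet, on the table; y along the row, to the left (within 0.25 rad). Floor 12 mm, walls 22 mm above the table, 6 mm thick. Four open places 64 x 64 mm inside, centres at x = 0, y = +105, +35, -35, -105 mm. End loops stand out 15 mm. A pad lies in each place: things stand 16 mm above the table
- rack_empty: Second grey rack, empty at the start, 286 (y) x 76 mm (x), fixed. Origin: centre of its feet, on the table; y along the row, to the left (within 0.25 rad). Floor 12 mm, walls 22 mm above the table, 6 mm thick. Four open places 64 x 64 mm inside, centres at x = 0, y = +105, +35, -35, -105 mm. End loops stand out 15 mm. No pads: things stand 12 mm above the table
- pad_vial: Flat round cork pad, 56 mm across and 4 mm thick, with a thin black ring 27 mm across on top, fixed in one place of the full rack; the vial stands on it at the start, so it goes on showing where the vial came from. Not to be handled. Origin: centre of its underside, on the rack's floor
- pad_weighing_bottle: Flat round cork pad, 56 mm across and 4 mm thick, with a thin black ring 42 mm across on top, fixed in one place of the full rack; the weighing bottle stands on it at the start, so it goes on showing where the weighing bottle came from. Not to be handled. Origin: centre of its underside, on the rack's floor
- pad_dropper_bottle: Flat round cork pad, 56 mm across and 4 mm thick, with a thin black ring 38 mm across on top, fixed in one place of the full rack; the dropper bottle stands on it at the start, so it goes on showing where the dropper bottle came from. Not to be handled. Origin: centre of its underside, on the rack's floor
- pad_crucible: Flat round cork pad, 56 mm across and 4 mm thick, with a thin black ring 49 mm across on top, fixed in one place of the full rack; the crucible stands on it at the start, so it goes on showing where the crucible came from. Not to be handled. Origin: centre of its underside, on the rack's floor
Things that resemble listed ones, but are neither listed nor needed, are in the scene too. What is shaped like the dropper_bottle but pink or yellow is not meant. Leave any purple look-alike of the weighing_bottle alone.

How it is judged:
At the end, for the whole second after the job is handed in: All four stand upright (within 0.15 rad), at rest on the floor of the empty rack, centres within 24 mm in x and y of the place that mirrors the one they came from: y = +105 mm in the full rack goes to -105 in the empty one, +35 to -35, -35 to +35, -105 to +105 (x of vial in the frame of rack_empty between -0.024 and 0.024 m and z of vial in the frame of rack_empty between 0.007 and 0.017 m and angle between each of vial, weighing_bottle, dropper_bottle, crucible's own z axis and vertical below 0.15 rad and linear speed of each of vial, weighing_bottle, dropper_bottle, crucible below 0.02 m/s and ((y of pad_vial in the frame of rack_full between 0.075 and 0.135 m and y of vial in the frame of rack_empty between -0.129 and -0.081 m) or (y of pad_vial in the frame of rack_full between 0.005 and 0.065 m and y of vial in the frame of rack_empty between -0.059 and -0.011 m) or (y of pad_vial in the frame of rack_full between -0.065 and -0.005 m and y of vial in the frame of rack_empty between 0.011 and 0.059 m) or (y of pad_vial in the frame of rack_full between -0.135 and -0.075 m and y of vial in the frame of rack_empty between 0.081 and 0.129 m)) and x of weighing_bottle in the frame of rack_empty between -0.024 and 0.024 m and z of weighing_bottle in the frame of rack_empty between 0.007 and 0.017 m and ((y of pad_weighing_bottle in the frame of rack_full between 0.075 and 0.135 m and y of weighing_bottle in the frame of rack_empty between -0.129 and -0.081 m) or (y of pad_weighing_bottle in the frame of rack_full between 0.005 and 0.065 m and y of weighing_bottle in the frame of rack_empty between -0.059 and -0.011 m) or (y of pad_weighing_bottle in the frame of rack_full between -0.065 and -0.005 m and y of weighing_bottle in the frame of rack_empty between 0.011 and 0.059 m) or (y of pad_weighing_bottle in the frame of rack_full between -0.135 and -0.075 m and y of weighing_bottle in the frame of rack_empty between 0.081 and 0.129 m)) and x of dropper_bottle in the frame of rack_empty between -0.024 and 0.024 m and z of dropper_bottle in the frame of rack_empty between 0.007 and 0.017 m and ((y of pad_dropper_bottle in the frame of rack_full between 0.075 and 0.135 m and y of dropper_bottle in the frame of rack_empty between -0.129 and -0.081 m) or (y of pad_dropper_bottle in the frame of rack_full between 0.005 and 0.065 m and y of dropper_bottle in the frame of rack_empty between -0.059 and -0.011 m) or (y of pad_dropper_bottle in the frame of rack_full between -0.065 and -0.005 m and y of dropper_bottle in the frame of rack_empty between 0.011 and 0.059 m) or (y of pad_dropper_bottle in the frame of rack_full between -0.135 and -0.075 m and y of dropper_bottle in the frame of rack_empty between 0.081 and 0.129 m)) and x of crucible in the frame of rack_empty between -0.024 and 0.024 m and z of crucible in the frame of rack_empty between 0.007 and 0.017 m and ((y of pad_crucible in the frame of rack_full between 0.075 and 0.135 m and y of crucible in the frame of rack_empty between -0.129 and -0.081 m) or (y of pad_crucible in the frame of rack_full between 0.005 and 0.065 m and y of crucible in the frame of rack_empty between -0.059 and -0.011 m) or (y of pad_crucible in the frame of rack_full between -0.065 and -0.005 m and y of crucible in the frame of rack_empty between 0.011 and 0.059 m) or (y of pad_crucible in the frame of rack_full between -0.135 and -0.075 m and y of crucible in the frame of rack_empty between 0.081 and 0.129 m))); the robot touches nothing.
It fails at once if one of the four things is tipped over (more than 0.7 rad) (angle between any of vial, weighing_bottle, dropper_bottle, crucible's own z axis and vertical above 0.7 rad).
It also fails if it takes over 106 s, if anything falls off the work surface, if the arm or the gripper's body presses on something with over 40 N, if the wrist force passes 120 N, or if a joint passes its speed limit or range.

## Working session

There is one attempt and no reset: what is moved stays moved. The work goes in short steps, Python scripts to look and compute and a tool call to move; the robot and the scene stay as the last step left them, time stands still between calls to the robot, and variables do not carry over. Pictures are saved under pics/ and viewed, at most 14 in all, crops included, and the job is handed in when it is done.

Besides the shell and the picture viewer there is one more tool, called after "Request:" by a JSON object that holds its "fn" and its "kwargs". apply_moves: Moves the arm, as the interface text tells. Its arguments: {"type":"object","properties":{"delta_pos":{"type":"array","items":{"type":"array","items":{"type":"number"}}},"turn":{"type":"array","items":{"type":"array","items":{"type":"number"}}},"claw":{"type":"array","items":{"type":"number"}},"newtons":{"type":"number"}},"required":["delta_pos","turn","claw"]}

```bash
mkdir -p pics
cat > h.py <<'E'
import numpy as np, cv2
from station import sensors, vision, job, nets
from scipy.spatial.transform import Rotation as R
def proj(cam,P):
    c=vision.camera_info(cam); T=np.array(c["world_to_cam"]);K=np.array(c["intrinsics"])
    P=np.atleast_2d(P); q=P@T[:3,:3].T+T[:3,3]
    s=np.c_[q[:,0],-q[:,1]]/(-q[:,2:3]); s=s*(1+c["k1"]*(s**2).sum(1,keepdims=True))
    return s@K[:2,:2].T+K[:2,2]
def ray(cam,uv):
    c=vision.camera_info(cam); T=np.array(c["world_to_cam"]);K=np.array(c["intrinsics"])
    d=np.linalg.solve(K[:2,:2],np.array(uv,float)-K[:2,2]); s=d.copy()
    for _ in range(20): s=d/(1+c["k1"]*(s@s))
    return -T[:3,:3].T@T[:3,3], T[:3,:3].T@np.array([s[0],-s[1],-1])
def at_z(cam,uv,z):
    o,d=ray(cam,uv); return o+d*(z-o[2])/d[2]
def tri(uv1,uv2,c1="scene",c2="top"):
    o,d=ray(c1,uv1);p,e=ray(c2,uv2)
    A=np.c_[d,-e]; t=np.linalg.lstsq(A,p-o,rcond=None)[0]
    a,b=o+d*t[0],p+e*t[1]; return (a+b)/2,np.linalg.norm(a-b)
def save(cam,name):
    f=vision.grab_frame(cam); cv2.imwrite(name,f[:,:,::-1]); return f
E
python3 - <<'E'
from h import *
for c in("scene","top"):
    save(c,f"pics/{c}0.png")
    i=vision.camera_info(c);T=np.array(i["world_to_cam"]);print(c,-T[:3,:3].T@T[:3,3],i["k1"],np.array(i["intrinsics"]).round(0).tolist())
    for n in("vial","weighing_bottle","dropper_bottle","crucible","rack_full","rack_empty"):
        for d in nets.search_frame(n,c)[:4]: print(n,round(d["p"],2),np.round(d["box"]))
print(sensors.get_obs())
E
```

```text
scene [-0.22528844 -0.30863654  0.67832985] 0.0002489437178039002 [[371.0, 0.0, 312.0], [0.0, 371.0, 194.0], [0.0, 0.0, 1.0]]
vial 0.57 [292. 172. 300. 195.]
weighing_bottle 0.61 [308. 188. 319. 203.]
weighing_bottle 0.46 [341. 193. 355. 211.]
dropper_bottle 0.75 [254. 148. 267. 175.]
dropper_bottle 0.67 [340. 203. 352. 233.]
dropper_bottle 0.52 [177. 157. 188. 179.]
crucible 0.63 [274. 172. 282. 185.]
rack_full 0.85 [247. 164. 330. 211.]
rack_empty 0.65 [363. 209. 483. 268.]
top [0.37496098 0.13893271 1.41455655] 0.025401880776884017 [[465.0, 0.0, 315.0], [0.0, 465.0, 195.0], [0.0, 0.0, 1.0]]
vial 0.49 [283. 188. 290. 198.]
weighing_bottle 0.5 [335. 173. 346. 185.]
dropper_bottle 0.68 [358. 172. 461. 198.]
dropper_bottle 0.51 [347. 204. 358. 216.]
rack_empty 0.86 [362. 173. 460. 196.]
rack_empty 0.16 [302. 190. 318. 200.]
{'time': 0.7, 'qpos': array([ 1.00501702e+00,  3.41974653e-01,  1.52409422e+00,  5.93154226e-06,
        1.27539684e+00, -1.45996347e-01]), 'dq': array([ 0.00184633, -0.00125742, -0.00080695, -0.00037362,  0.0002357 ,
        0.00086982]), 'tau': array([ 1.64468929e-03, -4.33467114e+01, -2.46237767e+01,  2.05103956e-04,
        8.25048437e-05,  8.16755570e-07]), 'eef_pos': array([0.21395851, 0.4794477 , 0.23133669]), 'orientation': array([1.94547615e-05, 2.08354605e-01, 9.78053349e-01, 6.04812615e-05]), 'wrist_force': array([0.12209293, 0.28658523, 0.02867401]), 'ft_torque': array([-0.00737482, -0.05212387,  0.01139114]), 'finger_force': 0.0, 'grip_width': 0.085343272905827}
```

View pics/scene0.png

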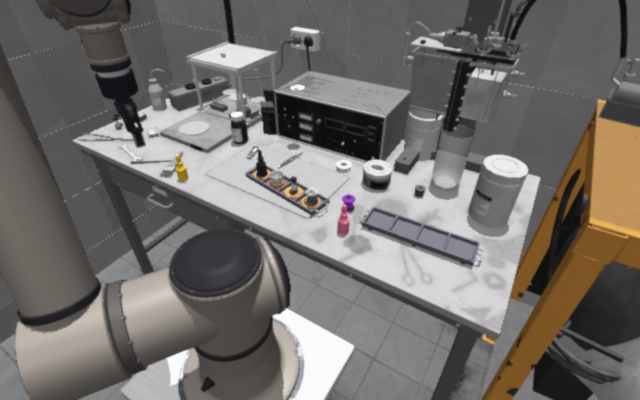

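View pics/top0.png

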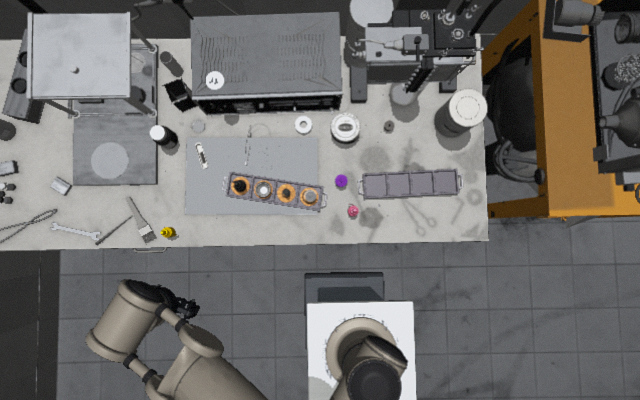

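The scene picture shows the full rack at about (247–330, 150–211) and the empty one at (363–483, 209–268). In the top picture they are at (225–325, 172–212) and (360–460, 172–198). The candidates are below.
- **Dropper bottles:** black (260,162) is in the rack. Pink (344,220) and yellow (181,167) are excluded by colour.
- **Weighing bottles:** one is in the rack, and the purple one (348,202) is excluded.

I'll confirm these in an enlarged crop.

Run:
```python
from h import *
a=cv2.imread("pics/scene0.png")[140:220,240:340]; b=cv2.imread("pics/top0.png")[165:217,220:330]
a=cv2.resize(a,None,fx=4,fy=4,interpolation=3); b=cv2.resize(b,None,fx=7,fy=5,interpolation=3)
b=cv2.resize(cv2.imread("pics/top0.png")[165:217,220:330],None,fx=5,fy=5,interpolation=3)
o=np.zeros((a.shape[0]+b.shape[0],550,3),np.uint8); o[:a.shape[0],:a.shape[1]]=a; o[a.shape[0]:,:b.shape[1]]=b
cv2.imwrite("pics/crop0.png",o)
e=cv2.resize(cv2.imread("pics/top0.png")[165:205,350:470],None,fx=5,fy=5,interpolation=3)
f=cv2.resize(cv2.imread("pics/scene0.png")[200:275,355:490],None,fx=4.4,fy=4.4,interpolation=3)
o=np.zeros((e.shape[0]+f.shape[0],600,3),np.uint8); o[:e.shape[0],:600]=e; o[e.shape[0]:,:f.shape[1]]=f[:,:600]
cv2.imwrite("pics/crop1.png",o)
# rack fit from masks: outline triangulation
for c in("scene","top"):
    for n in("rack_full","rack_empty"):
        for d in nets.masks_of(n,c)[:2]:
            m=d["pixels"].astype(np.uint8); r=cv2.minAreaRect(cv2.findNonZero(m))
            ctr=np.array(r[0]); print(c,n,round(d["p"],2),m.sum(),np.round(r[0],1),np.round(r[1],1),r[2])
            print(np.array([at_z(c,p,.022)[:2] for p in cv2.boxPoints(r)]).round(3).tolist())
```

```text
scene rack_full 0.59 781 [286.3 188.8] [86.9 22.2] 28.442928314208984
[[0.448, 0.378], [0.553, 0.422], [0.495, 0.096], [0.408, 0.078]]
scene rack_empty 0.68 168 [311.5 195.5] [15. 11.] 90.0
[[0.506, 0.184], [0.523, 0.156], [0.463, 0.119], [0.447, 0.145]]
top rack_full 0.78 1421 [274.5 191.6] [98.5 26.2] 9.30993938446045
[[0.473, 0.401], [0.551, 0.388], [0.497, 0.097], [0.42, 0.112]]
top rack_empty 0.59 2587 [410.4 183.9] [ 26.3 105.5] 87.0390625
[[0.535, 0.001], [0.545, -0.317], [0.465, -0.318], [0.455, -0.001]]
```

View pics/crop0.png

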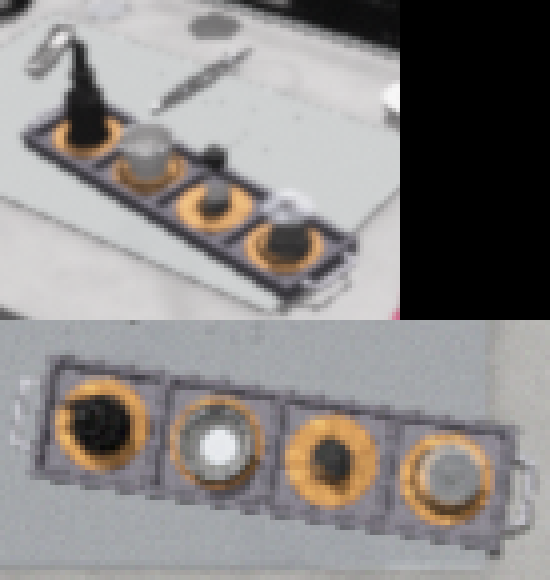

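View pics/crop1.png

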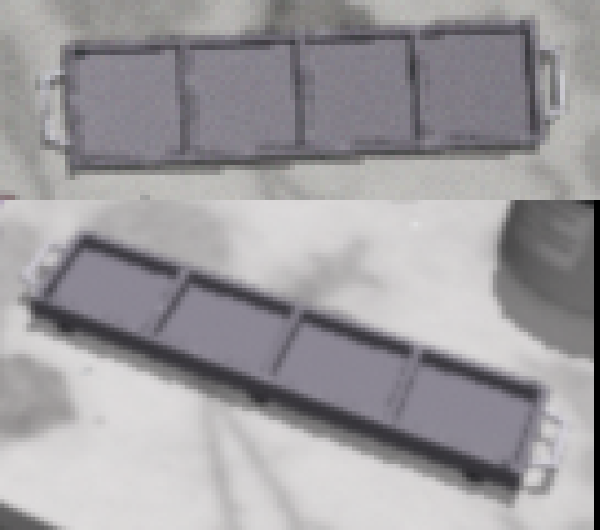

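The enlarged crop confirms the order from the left. The dark dropper bottle is at top (240,186), a wide open cup (crucible) at (263,189), the vial with its black cap at (286,193), and a 36–40 mm round thing (weighing bottle) at (310,196). I'll fit the racks and objects from both views next.

```bash
cat > fit.py <<'E'
from h import *
from scipy.optimize import least_squares
def un(pts,s,off,y0=0): return (np.array(pts,float)-[0,y0]+.5)/s-.5+off
C=np.array([[.038,.143],[-.038,.143],[.038,-.143],[-.038,-.143]]) #tl bl tr br
full={"top":un([(52,357),(38,480),(515,425),(497,553)],5,(220,165),320),
      "scene":un([(72,105),(25,140),(355,237),(290,298)],4,(240,140))}
emp={"top":un([(68,45),(70,166),(532,25),(540,147)],5,(350,165)),
     "scene":un([(85,238),(35,303),(545,385),(520,478)],4.4,(355,200),200)}
def fitr(o,cams):
    def f(p):
        c,s=np.cos(p[2]),np.sin(p[2]);xy=C@np.array([[c,s],[-s,c]])+p[:2]
        return np.concatenate([(proj(k,np.c_[xy,np.full(4,p[3])])-o[k]).ravel() for k in cams])
    r=least_squares(f,[.5,.1,0,.02],loss="soft_l1"); return r.x,r.fun
E
python3 - <<'E'
from fit import *
for n,o in(("full",full),("empty",emp)):
    p,f=fitr(o,("top","scene")); print(n,p.round(4),np.abs(f).mean().round(2),f.round(1))
    c,s=np.cos(p[2]),np.sin(p[2])
    for y in(.105,.035,-.035,-.105): print("  place",y,(p[:2]+np.array([-s,c])*y).round(4))
for n in("vial","weighing_bottle","dropper_bottle","crucible"):
    for cam in("scene","top"):
        vision.grab_frame(cam)
        for d in nets.masks_of(n,cam)[:3]:
            v,u=np.nonzero(d["pixels"]); print(n,cam,round(d["p"],2),len(u),np.round([u.mean(),v.mean()],1),np.round(d["box"]))
# top-view centres at assumed heights
for n,uv,z in(("drop",(102,425),.066),("cruc",(216,442),.048),("vial",(333,460),.066),("weigh",(452,478),.055)):
    q=un([uv],5,(220,165),320)[0]; print(n,q,at_z("top",q,z).round(4))
# two-view heights: scene crop centres of the tops
for n,a,b in(("cruc",(147,137),(216,442)),("vial",(214,157),(333,460)),("weigh",(290,205),(452,478)),("drop base shoulder",(86,100),(102,425))):
    t,e=tri(un([a],4,(240,140))[0],un([b],5,(220,165),320)[0]); print(n,t.round(4),"gap",e.round(4))
E
```

```text
full [ 0.4872  0.25   -0.1635  0.0109] 0.95 [-0.2  0.1 -1.3  0.2  0.7 -0.1  0.7 -0.8  4.1 -0.8 -2.1  0.4  0.4  1.9
 -1.  -0.4]
  place 0.105 [0.5042 0.3536]
  place 0.035 [0.4929 0.2845]
  place -0.035 [0.4815 0.2154]
  place -0.105 [0.4701 0.1464]
empty [ 0.5028 -0.1609  0.0306  0.0149] 0.94 [-0.7 -0.5  0.4  0.3  1.  -1.3  1.2 -0.7 -1.8 -1.3 -1.9 -0.2  0.5  1.9
 -0.4  0.9]
  place 0.105 [ 0.4996 -0.0559]
  place 0.035 [ 0.5017 -0.1259]
  place -0.035 [ 0.5039 -0.1959]
  place -0.105 [ 0.506  -0.2659]
vial scene 0.4 75 [293.6 185.7] [290. 173. 300. 194.]
vial top 0.58 46 [285.5 192. ] [283. 189. 288. 198.]
weighing_bottle scene 0.72 172 [312.1 196. ] [312. 191. 317. 202.]
weighing_bottle scene 0.53 167 [349.1 202.3] [341. 196. 356. 212.]
weighing_bottle top 0.67 128 [340.3 180.6] [335. 175. 348. 186.]
dropper_bottle scene 0.81 276 [343.2 222.3] [337. 205. 350. 235.]
dropper_bottle scene 0.76 242 [261. 165.] [252. 148. 267. 179.]
dropper_bottle scene 0.52 222 [180.9 170.3] [176. 156. 187. 180.]
dropper_bottle top 0.53 124 [167.7 231.8] [162. 228. 174. 236.]
dropper_bottle top 0.45 97 [239.  185.8] [234. 180. 246. 192.]
dropper_bottle top 0.45 95 [352.2 210.8] [345. 203. 355. 217.]
crucible scene 0.61 149 [276.5 177.1] [272. 172. 286. 187.]
crucible top 0.54 174 [262.2 189.4] [255. 182. 270. 197.]
drop [240.  185.6] [0.501  0.3459 0.066 ]
cruc [262.8 189. ] [0.4913 0.2818 0.048 ]
vial [286.2 192.6] [0.4779 0.2122 0.066 ]
weigh [310.  196.2] [0.4668 0.1434 0.055 ]
cruc [0.4921 0.2814 0.0458] gap 0.0018
vial [0.4792 0.2113 0.061 ] gap 0.0031
weigh [0.4685 0.1412 0.0523] gap 0.0053
drop base shoulder [0.503  0.3477 0.0502] gap 0.0016
```

Request:
{"fn": "apply_moves", "kwargs": {"delta_pos": [[0,0,0],[0,0,0],[0,0,0],[0,0,0],[0,0,0],[0,0,0],[0,0,0],[0,0,0],[0,0,0],[0,0,0],[0,0,0],[0,0,0]], "turn": [[0,0,6.85],[0,0,6.85],[0,0,6.85],[0,0,6.85],[0,0,6.85],[0,0,6.85],[0,0,6.85],[0,0,6.85],[0,0,6.85],[0,0,6.85],[0,0,6.85],[0,0,0]], "claw": [1,1,1,1,1,1,1,1,1,1,1,1]}}

```text
time: 2.7
eef_pos: [0.214, 0.4794, 0.2313]
orientation: [-0.0, 0.764, 0.645, 0.0]
wrist_force: [-0.4, 0.8, -0.0]
grip_width: 0.0854
finger_force: 0.0
```

```bash
cat > go.py <<'E'
import sys; from h import *
x,y,z,yaw=map(float,sys.argv[1:5]); o=sensors.get_obs()
w,a,b,c=o["orientation"]; r=R.from_quat([a,b,c,w])
print("pos",o["eef_pos"].round(4),"delta mm",(r.inv().apply(np.array([x,y,z])-o["eef_pos"])*1e3).round(1),"tool",r.as_matrix().round(3).tolist())
yv=r.as_matrix()[:2,1]; print("yaw",np.degrees(np.arctan2(yv[1],yv[0])).round(2),"world turn",(np.degrees(yaw-np.arctan2(yv[1],yv[0]))).round(2),"q",o["qpos"].round(2),"t",round(o["time"],2),"w",round(o["grip_width"],4))
E
python3 go.py 0.5025 0.349 0.2 -0.1635
```

```text
pos [0.214  0.4794 0.2313] delta mm [-80.2 306.3  31.3] tool [[0.168, 0.986, 0.0], [0.986, -0.168, 0.0], [0.0, 0.0, -1.0]]
yaw -9.65 world turn 0.28 q [1.   0.34 1.52 0.   1.28 1.17] t 2.7 w 0.0854
```

Request:
{"fn": "apply_moves", "kwargs": {"delta_pos": [[-8,30.6,0],[-8,30.6,0],[-8,30.6,0],[-8,30.6,0],[-8,30.6,3],[-8,30.6,4],[-8,30.6,6],[-8,30.6,6],[-8,30.6,6],[-8,30.6,6],[0,0,25],[0,0,25],[0,0,20],[0,0,0],[0,0,0]], "turn": [[0,0,0],[0,0,0],[0,0,0],[0,0,0],[0,0,0],[0,0,0],[0,0,0],[0,0,0],[0,0,0],[0,0,0],[0,0,0],[0,0,0],[0,0,0],[0,0,0],[0,0,0]], "claw": [1,1,1,1,1,1,1,1,1,1,1,1,1,1,1]}}

```text
time: 3.95
eef_pos: [0.5024, 0.3503, 0.1297]
orientation: [-0.0, 0.762, 0.648, -0.001]
wrist_force: [-0.0, 0.1, 0.9]
grip_width: 0.0854
finger_force: 0.0
```

```bash
python3 go.py 0.5025 0.349 0.038 -0.1635
python3 - <<'E'
from h import *
a=save("scene","pics/s1.png")[110:230,220:360]; b=save("top","pics/t1.png")[150:230,200:340]
o=np.vstack([cv2.resize(a,None,fx=4,fy=3.0,interpolation=3),cv2.resize(b,None,fx=4,fy=3,interpolation=3)])
cv2.imwrite("pics/c1.png",o[:,:,::-1])
E
```

```text
pos [0.5024 0.3503 0.1297] delta mm [-1.1  0.5 91.7] tool [[0.161, 0.987, -0.002], [0.987, -0.161, -0.001], [-0.001, -0.002, -1.0]]
yaw -9.27 world turn -0.1 q [0.48 0.59 1.41 0.   1.14 0.65] t 3.95 w 0.0854
```

View pics/c1.png

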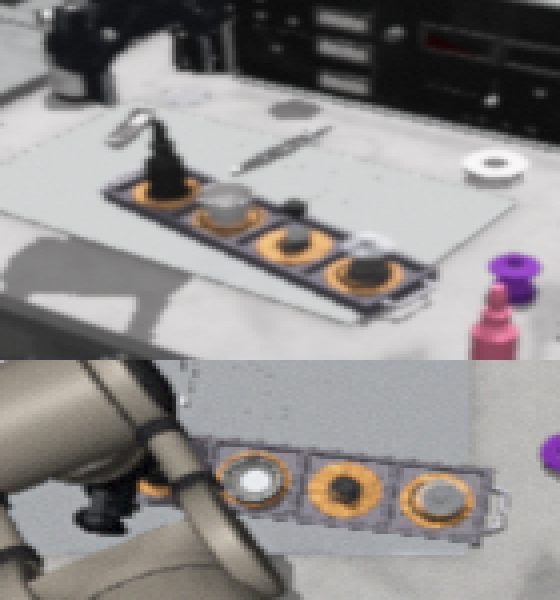

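The crop shows the rack undisturbed. A gripper-like shape appears at about scene (238,137) and top (225,197), so I'll check that against the projected TCP.

Run:
```python
from h import *
p=[.5024,.3503,.1297]
for c in("scene","top"): print(c,proj(c,p),proj(c,[.5024,.3503,.2297]),proj(c,[.5025,.349,.106]))
f=save("scene","pics/s2.png"); cv2.imwrite("pics/s2c.png",cv2.resize(f[60:240,150:390],None,fx=3.2,fy=3.2,interpolation=3)[:,:,::-1])
```

```text
scene [[257.51432711 141.96897504]] [[253.93820253 110.64072541]] [[258.66424694 148.99187835]]
top [[234.85175682 183.05826992]] [[228.35647644 179.31631872]] [[236.70814833 183.81719225]]
```

View pics/s2c.png

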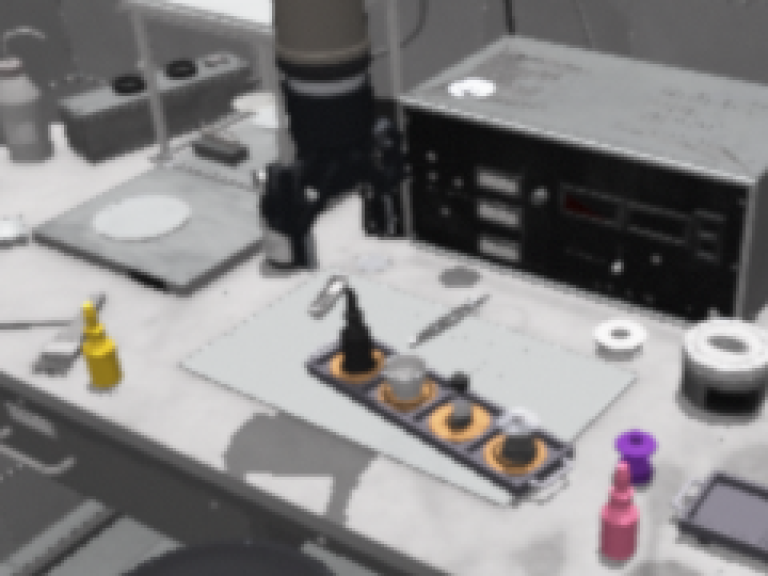

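The fingertips straddle the bottle at scene (240,138) and (270,129). That matches the TCP projection, with the open tips about 13 mm higher. Descending and gripping.

Request:
{"fn": "apply_moves", "kwargs": {"delta_pos": [[-1,0.5,18],[0,0,18],[0,0,18],[0,0,18],[0,0,12],[0,0,7],[0,0,0],[0,0,0],[0,0,0],[0,0,0],[0,0,0],[0,0,0],[0,0,0],[0,0,0],[0,0,0],[0,0,0]], "turn": [[0,0,0],[0,0,0],[0,0,0],[0,0,0],[0,0,0],[0,0,0],[0,0,0],[0,0,0],[0,0,0],[0,0,0],[0,0,0],[0,0,0],[0,0,0],[0,0,0],[0,0,0],[0,0,0]], "claw": [1,1,1,1,1,1,1,0.15,0.15,0.15,0.15,0.15,0.15,0.15,0.15,0.15], "newtons": 40}}

```text
time: 5.43
eef_pos: [0.5035, 0.3497, 0.0403]
orientation: [0.0, 0.763, 0.647, 0.001]
wrist_force: [-1.0, -0.2, 5.3]
grip_width: 0.0286
finger_force: 39.6
```

```bash
python3 go.py 0.506 -0.2659 0.16 0.0306
```

```text
pos [0.5035 0.3497 0.0403] delta mm [-606.8  103.1 -120.2] tool [[0.163, 0.987, 0.001], [0.987, -0.163, 0.001], [0.001, 0.001, -1.0]]
yaw -9.4 world turn 11.15 q [0.48 0.7  1.49 0.   0.95 0.65] t 5.43 w 0.0286
```

Request:
{"fn": "apply_moves", "kwargs": {"delta_pos": [[0,0,-3],[0,0,-7],[0,0,-10],[0,0,-10],[0,0,0]], "turn": [[0,0,0],[0,0,0],[0,0,0],[0,0,0],[0,0,0]], "claw": [0.15,0.15,0.15,0.15,0.15]}}

```text
time: 5.85
eef_pos: [0.5045, 0.3502, 0.0722]
orientation: [0.0, 0.763, 0.647, 0.002]
wrist_force: [0.1, 0.5, -0.5]
grip_width: 0.029
finger_force: 39.5
```

Run:
```python
from h import *
f=save("scene","pics/s3.png"); cv2.imwrite("pics/s3c.png",cv2.resize(f[110:220,220:350],None,fx=5,fy=5,interpolation=3)[:,:,::-1])
print(proj("scene",[.5035,.3497,.066]))
```

```text
[[259.97070846 160.06454312]]
```

View pics/s3c.png

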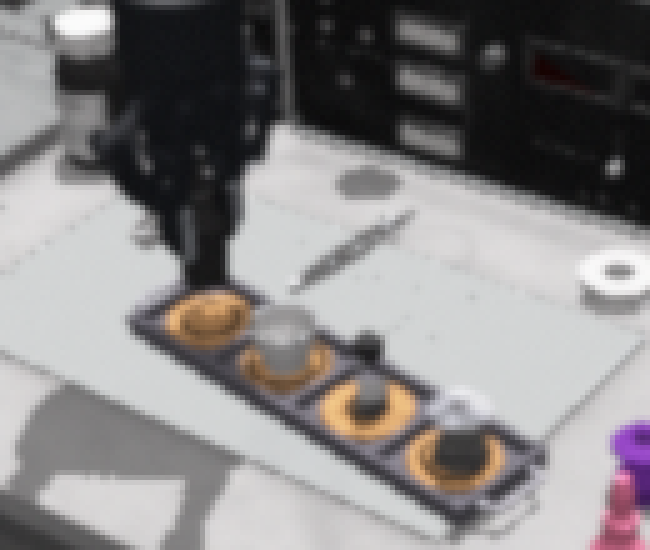

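The bottle is held upright and lifted. Its empty cork ring shows at crop (207,320). Carrying it to the far-right place.

Request:
{"fn": "apply_moves", "kwargs": {"delta_pos": [[0,0,-20],[0,0,-25],[0,0,-25],[-10,1.5,-18],[-20,3.5,0],[-30,5,0],[-35,6,0],[-35,6,0],[-35,6,0],[-35,6,0],[-35,6,0],[-35,6,0],[-35,6,0],[-35,6,0],[-35,6,0],[-35,6,0],[-35,6,0],[-35,6,0],[-35,6,0],[-35,6,0]], "turn": [[0,0,0],[0,0,0],[0,0,0],[0,0,0],[0,0,0],[0,0,0],[0,0,0],[0,0,0],[0,0,0],[0,0,0],[0,0,0],[0,0,0],[0,0,0],[0,0,0],[0,0,0],[0,0,0],[0,0,0],[0,0,0],[0,0,0],[0,0,0]], "claw": [0.15,0.15,0.15,0.15,0.15,0.15,0.15,0.15,0.15,0.15,0.15,0.15,0.15,0.15,0.15,0.15,0.15,0.15,0.15,0.15]}}

```text
time: 7.57
eef_pos: [0.5055, -0.2102, 0.1572]
orientation: [-0.0, 0.763, 0.647, 0.0]
wrist_force: [1.0, -1.0, 0.0]
grip_width: 0.0287
finger_force: 39.6
```

Request:
{"fn": "apply_moves", "kwargs": {"delta_pos": [[-25,4,0],[-15,2,0],[-8,0,0],[0,0,0],[0,0,0]], "turn": [[0,0,-3.7],[0,0,-3.7],[0,0,-3.7],[0,0,0],[0,0,0]], "claw": [0.15,0.15,0.15,0.15,0.15]}}

```text
time: 7.98
eef_pos: [0.5058, -0.2569, 0.1569]
orientation: [-0.0, 0.698, 0.717, 0.0]
wrist_force: [0.8, 0.3, -1.1]
grip_width: 0.029
finger_force: 39.6
```

```bash
python3 go.py 0.506 -0.2659 0.038 0.0306
```

```text
pos [ 0.5058 -0.2569  0.1569] delta mm [-9.100e+00  1.000e-01  1.189e+02] tool [[-0.027, 1.0, -0.001], [1.0, 0.027, 0.001], [0.001, -0.001, -1.0]]
yaw 1.54 world turn 0.22 q [-0.61  0.49  1.51  0.    1.14 -0.63] t 7.98 w 0.029
```

Request:
{"fn": "apply_moves", "kwargs": {"delta_pos": [[-9,0,15],[0,0,25],[0,0,25],[0,0,22],[0,0,15],[0,0,10],[0,0,4],[0,0,2],[0,0,0],[0,0,0]], "turn": [[0,0,0],[0,0,0],[0,0,0],[0,0,0],[0,0,0],[0,0,0],[0,0,0],[0,0,0],[0,0,0],[0,0,0]], "claw": [0.15,0.15,0.15,0.15,0.15,0.15,0.15,0.15,0.15,0.15]}}

```text
time: 8.82
eef_pos: [0.507, -0.2661, 0.0403]
orientation: [0.001, 0.697, 0.717, 0.0]
wrist_force: [0.3, 0.7, -0.5]
grip_width: 0.0293
finger_force: 39.6
```

```bash
python3 go.py 0.506 -0.2659 0.038 0.0306
python3 - <<'E'
from h import *
f=save("scene","pics/s4.png"); cv2.imwrite("pics/s4c.png",cv2.resize(f[170:290,350:500],None,fx=5,fy=5,interpolation=3)[:,:,::-1])
E
```

```text
pos [ 0.507  -0.2661  0.0403] delta mm [ 0.3 -1.   2.3] tool [[-0.029, 1.0, 0.002], [1.0, 0.029, -0.001], [-0.001, 0.002, -1.0]]
yaw 1.69 world turn 0.06 q [-0.62  0.64  1.61  0.    0.89 -0.65] t 8.82 w 0.0293
```

View pics/s4c.png

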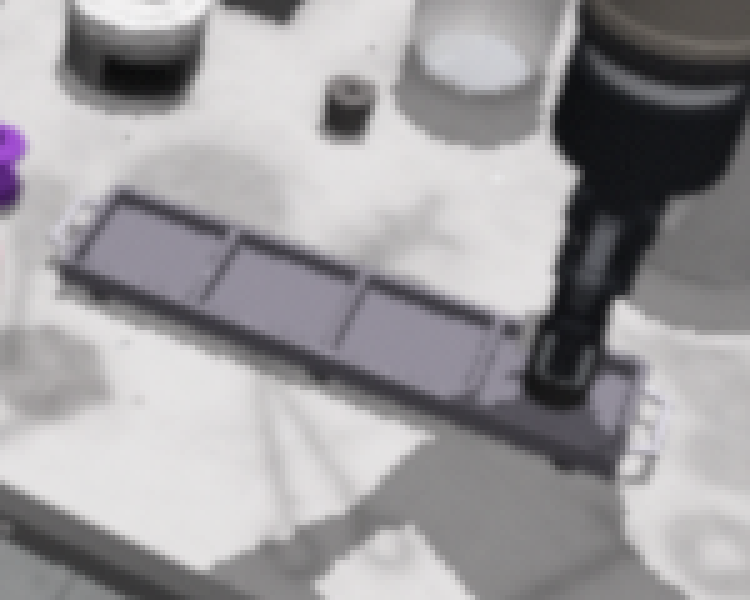

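The bottle is in the right-hand place, with its base at crop (560,400). I'll lower it onto the floor, release and rise.

Request:
{"fn": "apply_moves", "kwargs": {"delta_pos": [[0,0,1.5],[0,0,1],[0,0,0],[0,0,0]], "turn": [[0,0,0],[0,0,0],[0,0,0],[0,0,0]], "claw": [0.15,0.15,0.15,0.15]}}

```text
time: 9.2
eef_pos: [0.5063, -0.266, 0.0369]
orientation: [0.0, 0.697, 0.717, 0.0]
wrist_force: [0.4, 1.3, -0.8]
grip_width: 0.0289
finger_force: 39.6
```

Request:
{"fn": "apply_moves", "kwargs": {"delta_pos": [[0,0,0.7],[0,0,0],[0,0,0],[0,0,0],[0,0,0],[0,0,0],[0,0,0],[0,0,-10],[0,0,-25],[0,0,-30],[0,0,-35],[0,0,-30],[0,0,0]], "turn": [[0,0,0],[0,0,0],[0,0,0],[0,0,0],[0,0,0],[0,0,0],[0,0,0],[0,0,0],[0,0,0],[0,0,0],[0,0,0],[0,0,0],[0,0,0]], "claw": [0.15,0.15,0.3,0.5,0.7,1,1,1,1,1,1,1,1]}}

```text
time: 10.28
eef_pos: [0.5091, -0.2678, 0.1736]
orientation: [0.006, 0.696, 0.718, 0.001]
wrist_force: [-0.2, -0.2, 1.3]
grip_width: 0.0856
finger_force: 0.0
```

```bash
python3 - <<'E'
from h import *
vision.grab_frame("scene")
for d in nets.masks_of("dropper_bottle","scene"): v,u=np.nonzero(d["pixels"]); print(round(d["p"],2),u.mean().round(1),v.mean().round(1),d["box"])
print(proj("scene",[[.506,-.266,.012],[.506,-.266,.102]]))
E
python3 go.py 0.4920 0.2815 0.16 -0.1635; python3 go.py 0.4920 0.2815 0.024 -0.1635|head -1
```

```text
0.93 462.5 238.9 [450.8, 221.9, 471.5, 250.1]
0.69 287.6 190.3 [245.5, 165.0, 329.6, 215.1]
0.68 343.4 221.3 [337.4, 204.2, 347.9, 232.5]
0.61 180.1 167.4 [176.8, 156.4, 188.0, 175.5]
[[459.44035712 248.50472922]
 [468.49076629 221.11815139]]
pos [ 0.5069 -0.2663  0.168 ] delta mm [548.    1.4   6.9] tool [[-0.03, 1.0, 0.003], [1.0, 0.03, -0.002], [-0.002, 0.003, -1.0]]
yaw 1.7 world turn -11.07 q [-0.62  0.48  1.49  0.    1.17 -0.65] t 10.38 w 0.0849
pos [ 0.5069 -0.2663  0.168 ] delta mm [548.3   1.  142.9] tool [[-0.03, 1.0, 0.003], [1.0, 0.03, -0.002], [-0.002, 0.003, -1.0]]
```

The dropper bottle stands upright at scene (462,239), as predicted. Next is the crucible.

Request:
{"fn": "apply_moves", "kwargs": {"delta_pos": [[0,0,0],[0,0,0],[15,-3,0],[28,-5,0],[35,-6.8,0],[35,-6.8,0],[35,-6.8,0],[35,-6.8,0],[35,-6.8,0],[35,-6.8,0],[35,-6.8,0],[35,-6.8,0],[35,-6.8,0],[35,-6.8,0],[35,-6.8,0],[35,-6.8,0],[35,-6.8,0],[25,-5,0],[15,-3,10],[0,0,0]], "turn": [[0,0,5.5],[0,0,5.5],[0,0,0],[0,0,0],[0,0,0],[0,0,0],[0,0,0],[0,0,0],[0,0,0],[0,0,0],[0,0,0],[0,0,0],[0,0,0],[0,0,0],[0,0,0],[0,0,0],[0,0,0],[0,0,0],[0,0,0],[0,0,0]], "claw": [1,1,1,1,1,1,1,1,1,1,1,1,1,1,1,1,1,1,1,1]}}

```text
time: 12.05
eef_pos: [0.4876, 0.2848, 0.1535]
orientation: [-0.001, 0.76, 0.65, -0.002]
wrist_force: [-1.3, -0.8, 0.1]
grip_width: 0.0855
finger_force: 0.0
```

Request:
{"fn": "apply_moves", "kwargs": {"delta_pos": [[0,0,0],[0,0,0]], "turn": [[0,0,0],[0,0,0]], "claw": [1,1]}}

```text
time: 12.22
eef_pos: [0.4895, 0.2813, 0.1555]
orientation: [-0.0, 0.762, 0.648, -0.001]
wrist_force: [-0.0, -0.5, -0.1]
grip_width: 0.0855
finger_force: 0.0
```

```bash
python3 go.py 0.4920 0.2815 0.024 -0.1635
```

```text
pos [0.4895 0.2813 0.1555] delta mm [  0.8   2.6 131.5] tool [[0.161, 0.987, -0.002], [0.987, -0.161, -0.001], [-0.001, -0.001, -1.0]]
yaw -9.24 world turn -0.13 q [ 0.39  0.48  1.52 -0.    1.14  0.55] t 12.22 w 0.0855
```

Request:
{"fn": "apply_moves", "kwargs": {"delta_pos": [[0.8,2.6,20],[0,0,25],[0,0,25],[0,0,25],[0,0,20],[0,0,12],[0,0,7],[0,0,0],[0,0,0],[0,0,0],[0,0,0],[0,0,0],[0,0,0],[0,0,0],[0,0,0],[0,0,0]], "turn": [[0,0,0],[0,0,0],[0,0,0],[0,0,0],[0,0,0],[0,0,0],[0,0,0],[0,0,0],[0,0,0],[0,0,0],[0,0,0],[0,0,0],[0,0,0],[0,0,0],[0,0,0],[0,0,0]], "claw": [1,1,1,1,1,1,1,1,0.15,0.15,0.15,0.15,0.15,0.15,0.15,0.15], "newtons": 40}}

```text
time: 13.55
eef_pos: [0.4935, 0.2826, 0.0233]
orientation: [0.0, 0.762, 0.648, 0.001]
wrist_force: [-0.6, -0.5, 5.5]
grip_width: 0.0396
finger_force: 39.5
```

Request:
{"fn": "apply_moves", "kwargs": {"delta_pos": [[0,0,-3],[0,0,-7],[0,0,-10],[0,0,-10],[0,0,0],[0,0,0]], "turn": [[0,0,0],[0,0,0],[0,0,0],[0,0,0],[0,0,0],[0,0,0]], "claw": [0.15,0.15,0.15,0.15,0.15,0.15]}}

```text
time: 14.05
eef_pos: [0.4936, 0.2825, 0.0533]
orientation: [0.0, 0.762, 0.647, 0.001]
wrist_force: [0.1, -0.4, -0.5]
grip_width: 0.0394
finger_force: 40.2
```

```bash
python3 go.py 0.5039 -0.1959 0.16 0.0306
python3 - <<'E'
from h import *
f=save("scene","pics/s5.png"); cv2.imwrite("pics/s5c.png",cv2.resize(f[110:220,220:350],None,fx=5,fy=5,interpolation=3)[:,:,::-1])
E
```

```text
pos [0.4936 0.2825 0.0533] delta mm [-470.3   87.7 -107.2] tool [[0.162, 0.987, 0.002], [0.987, -0.162, 0.001], [0.001, 0.002, -1.0]]
yaw -9.3 world turn 11.06 q [0.39 0.61 1.62 0.   0.91 0.55] t 14.05 w 0.0394
```

View pics/s5c.png

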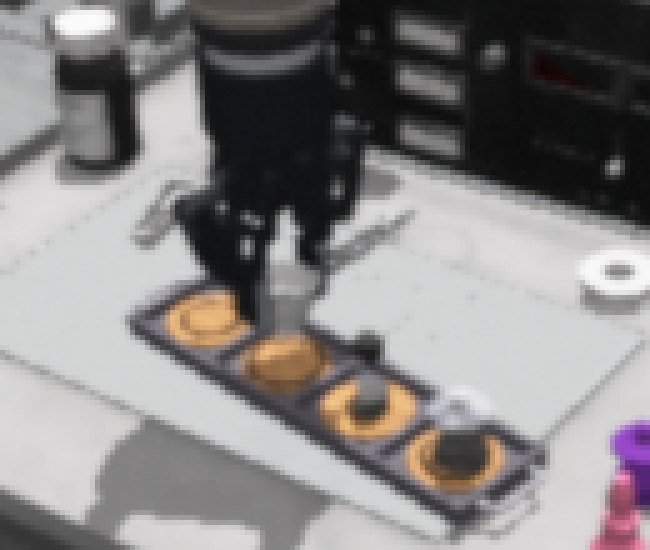

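The crucible is lifted cleanly. The empty ring shows at crop (290,362).

Request:
{"fn": "apply_moves", "kwargs": {"delta_pos": [[0,0,-20],[0,0,-25],[0,0,-25],[-10,2,-20],[-20,4,0],[-30,5.6,0],[-35,6.5,0],[-35,6.5,0],[-35,6.5,0],[-35,6.5,0],[-35,6.5,0],[-35,6.5,0],[-35,6.5,0],[-35,6.5,0],[-35,6.5,0],[-35,6.5,0],[-35,6.5,0],[-25,4.6,0],[0,0,0],[0,0,0]], "turn": [[0,0,0],[0,0,0],[0,0,0],[0,0,0],[0,0,0],[0,0,0],[0,0,0],[0,0,0],[0,0,0],[0,0,0],[0,0,0],[0,0,0],[0,0,0],[0,0,0],[0,0,0],[0,0,0],[0,0,0],[0,0,-3.7],[0,0,-3.7],[0,0,-3.7]], "claw": [0.15,0.15,0.15,0.15,0.15,0.15,0.15,0.15,0.15,0.15,0.15,0.15,0.15,0.15,0.15,0.15,0.15,0.15,0.15,0.15]}}

```text
time: 15.77
eef_pos: [0.503, -0.1975, 0.1413]
orientation: [-0.001, 0.696, 0.718, -0.0]
wrist_force: [0.8, 0.3, 0.3]
grip_width: 0.0396
finger_force: 40.4
```

Request:
{"fn": "apply_moves", "kwargs": {"delta_pos": [[0,0,0],[0,0,0]], "turn": [[0,0,0],[0,0,0]], "claw": [0.15,0.15]}}

```text
time: 15.93
eef_pos: [0.5033, -0.1957, 0.1416]
orientation: [-0.0, 0.697, 0.717, -0.0]
wrist_force: [0.3, -0.3, -0.7]
grip_width: 0.0396
finger_force: 40.4
```

```bash
python3 go.py 0.5039 -0.1959 0.0195 0.0306
```

```text
pos [ 0.5033 -0.1957  0.1416] delta mm [ -0.3   0.7 122.1] tool [[-0.029, 1.0, -0.001], [1.0, 0.029, 0.001], [0.001, -0.001, -1.0]]
yaw 1.68 world turn 0.08 q [-0.51  0.46  1.61  0.    1.07 -0.54] t 15.93 w 0.0396
```

Request:
{"fn": "apply_moves", "kwargs": {"delta_pos": [[0,0.7,15],[0,0,25],[0,0,25],[0,0,25],[0,0,15],[0,0,8],[0,0,4],[0,0,3],[0,0,1],[0,0,0],[0,0,0]], "turn": [[0,0,0],[0,0,0],[0,0,0],[0,0,0],[0,0,0],[0,0,0],[0,0,0],[0,0,0],[0,0,0],[0,0,0],[0,0,0]], "claw": [0.15,0.15,0.15,0.15,0.15,0.15,0.15,0.15,0.15,0.15,0.15]}}

```text
time: 16.85
eef_pos: [0.5048, -0.196, 0.0219]
orientation: [0.001, 0.696, 0.718, 0.0]
wrist_force: [0.3, 0.1, 1.2]
grip_width: 0.0395
finger_force: 40.4
```

Request:
{"fn": "apply_moves", "kwargs": {"delta_pos": [[0,0,1],[0,0,0.5],[0,0,0],[0,0,0]], "turn": [[0,0,0],[0,0,0],[0,0,0],[0,0,0]], "claw": [0.15,0.15,0.15,0.15]}}

```text
time: 17.18
eef_pos: [0.5043, -0.1958, 0.0197]
orientation: [0.0, 0.696, 0.718, 0.0]
wrist_force: [-0.5, -0.1, 0.6]
grip_width: 0.0395
finger_force: 40.4
```

Release, rise, and go back for the vial.

Request:
{"fn": "apply_moves", "kwargs": {"delta_pos": [[0,0,0.4],[0,0,0],[0,0,0],[0,0,0],[0,0,0],[0,0,0],[0,0,0],[0,0,-10],[0,0,-25],[0,0,-30],[0,0,-35],[0,0,-35],[0,0,0],[0,0,0]], "turn": [[0,0,0],[0,0,0],[0,0,0],[0,0,0],[0,0,0],[0,0,0],[0,0,0],[0,0,0],[0,0,0],[0,0,0],[0,0,0],[0,0,0],[0,0,5.5],[0,0,5.5]], "claw": [0.15,0.35,0.5,0.7,1,1,1,1,1,1,1,1,1,1]}}

```text
time: 18.35
eef_pos: [0.5055, -0.1964, 0.1577]
orientation: [0.003, 0.763, 0.646, 0.001]
wrist_force: [-0.1, 0.2, -0.5]
grip_width: 0.0852
finger_force: 0.0
```

```bash
python3 - <<'E'
from h import *
for n in("scene","top"):
  vision.grab_frame(n)
  for d in nets.masks_of("crucible",n): v,u=np.nonzero(d["pixels"]); print(n,round(d["p"],2),u.mean().round(1),v.mean().round(1),d["box"])
print(proj("scene",[[.504,-.196,.012],[.504,-.196,.044]]))
E
python3 go.py 0.479 0.212 0.14 -0.1635
```

```text
scene 0.54 433.7 233.2 [425.6, 224.8, 445.4, 244.7]
top 0.52 424.6 183.0 [417.3, 174.2, 433.4, 187.5]
[[431.19060119 238.43068578]
 [433.585022   229.15662492]]
pos [ 0.5041 -0.1956  0.1544] delta mm [398.6 -88.7  14.5] tool [[0.157, 0.988, -0.0], [0.988, -0.157, 0.0], [0.0, -0.0, -1.0]]
yaw -9.03 world turn -0.34 q [-0.51  0.44  1.59  0.    1.1  -0.35] t 18.55 w 0.0856
```

The crucible stands in its place at scene (434,233). Now the vial.

Request:
{"fn": "apply_moves", "kwargs": {"delta_pos": [[20,-4.5,0],[30,-6.7,0],[35,-7.8,0],[35,-7.8,0],[35,-7.8,0],[35,-7.8,0],[35,-7.8,0],[35,-7.8,0],[35,-7.8,0],[35,-7.8,0],[35,-7.8,0],[25,-5.5,0],[9,-2,5],[0,0,5],[0,0,0],[0,0,0]], "turn": [[0,0,0],[0,0,0],[0,0,0],[0,0,0],[0,0,0],[0,0,0],[0,0,0],[0,0,0],[0,0,0],[0,0,0],[0,0,0],[0,0,0.3],[0,0,0],[0,0,0],[0,0,0],[0,0,0]], "claw": [1,1,1,1,1,1,1,1,1,1,1,1,1,1,1,1]}}

```text
time: 19.88
eef_pos: [0.4801, 0.2109, 0.1435]
orientation: [-0.0, 0.763, 0.646, -0.001]
wrist_force: [0.1, 0.2, -0.3]
grip_width: 0.0852
finger_force: 0.0
```

```bash
python3 go.py 0.479 0.212 0.025 -0.1635
```

```text
pos [0.4801 0.2109 0.1435] delta mm [  1.   -1.1 118.5] tool [[0.165, 0.986, -0.002], [0.986, -0.165, -0.001], [-0.001, -0.002, -1.0]]
yaw -9.51 world turn 0.15 q [ 0.27  0.43  1.65 -0.    1.06  0.43] t 19.88 w 0.0852
```

Request:
{"fn": "apply_moves", "kwargs": {"delta_pos": [[1,-1,20],[0,0,25],[0,0,25],[0,0,22],[0,0,14],[0,0,8],[0,0,4],[0,0,0],[0,0,0],[0,0,0],[0,0,0],[0,0,0],[0,0,0],[0,0,0],[0,0,0],[0,0,0],[0,0,0],[0,0,0]], "turn": [[0,0,0],[0,0,0],[0,0,0],[0,0,0],[0,0,0],[0,0,0],[0,0,0],[0,0,0],[0,0,0],[0,0,0],[0,0,0],[0,0,0],[0,0,0],[0,0,0],[0,0,0],[0,0,0],[0,0,0],[0,0,0]], "claw": [1,1,1,1,1,1,1,1,0.05,0.05,0.05,0.05,0.05,0.05,0.05,0.05,0.05,0.05], "newtons": 40}}

```text
time: 21.38
eef_pos: [0.4798, 0.2136, 0.0268]
orientation: [0.0, 0.763, 0.646, 0.0]
wrist_force: [-0.5, 0.0, 5.3]
grip_width: 0.0196
finger_force: 39.1
```

Request:
{"fn": "apply_moves", "kwargs": {"delta_pos": [[0,0,-3],[0,0,-7],[0,0,-10],[0,0,-10],[0,0,0],[0,0,0]], "turn": [[0,0,0],[0,0,0],[0,0,0],[0,0,0],[0,0,0],[0,0,0]], "claw": [0.05,0.05,0.05,0.05,0.05,0.05]}}

```text
time: 21.88
eef_pos: [0.4801, 0.2137, 0.0572]
orientation: [0.0, 0.763, 0.646, 0.001]
wrist_force: [-1.1, -0.1, -0.6]
grip_width: 0.0198
finger_force: 39.1
```

```bash
python3 go.py 0.5017 -0.1259 0.14 0.0306
python3 - <<'E'
from h import *
f=save("scene","pics/s6.png"); cv2.imwrite("pics/s6c.png",cv2.resize(f[110:220,220:350],None,fx=5,fy=5,interpolation=3)[:,:,::-1])
E
```

```text
pos [0.4801 0.2137 0.0572] delta mm [-331.3   77.5  -82.9] tool [[0.165, 0.986, 0.002], [0.986, -0.165, 0.001], [0.001, 0.002, -1.0]]
yaw -9.5 world turn 11.26 q [0.27 0.55 1.74 0.   0.85 0.44] t 21.88 w 0.0198
```

View pics/s6c.png

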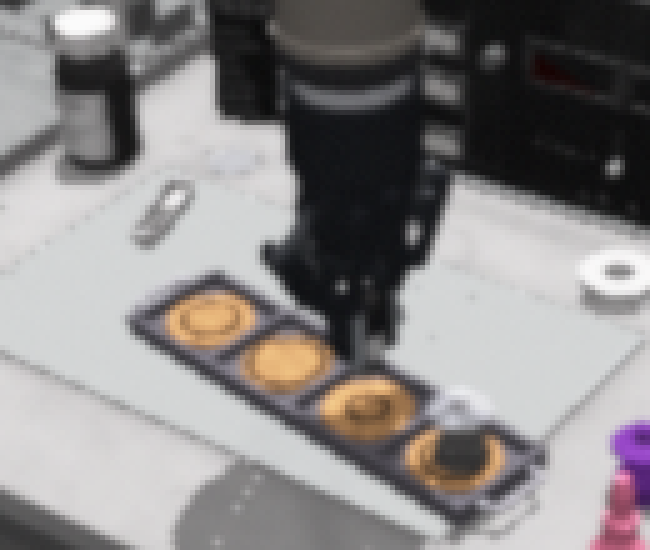

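The vial is lifted upright and its small ring shows at crop (367,410). Carrying it to the second place from the left in the empty rack.

Request:
{"fn": "apply_moves", "kwargs": {"delta_pos": [[0,0,-20],[0,0,-25],[0,0,-25],[-10,2.3,-13],[-20,4.7,0],[-30,7,0],[-35,8.2,0],[-35,8.2,0],[-35,8.2,0],[-35,8.2,0],[-35,8.2,0],[-35,8.2,0],[-35,8.2,0],[-26,6,0],[0,0,0],[0,0,0],[0,0,0],[0,0,0]], "turn": [[0,0,0],[0,0,0],[0,0,0],[0,0,0],[0,0,0],[0,0,0],[0,0,0],[0,0,0],[0,0,0],[0,0,0],[0,0,0],[0,0,0],[0,0,0],[0,0,-3.7],[0,0,-3.7],[0,0,-3.7],[0,0,0],[0,0,0]], "claw": [0.05,0.05,0.05,0.05,0.05,0.05,0.05,0.05,0.05,0.05,0.05,0.05,0.05,0.05,0.05,0.05,0.05,0.05]}}

```text
time: 23.43
eef_pos: [0.5009, -0.1257, 0.1387]
orientation: [-0.0, 0.698, 0.716, -0.0]
wrist_force: [0.2, -0.1, -0.3]
grip_width: 0.0198
finger_force: 39.1
```

```bash
python3 go.py 0.5017 -0.1259 0.0228 0.0306
```

```text
pos [ 0.5009 -0.1257  0.1387] delta mm [ -0.3   0.9 115.9] tool [[-0.026, 1.0, -0.001], [1.0, 0.026, 0.0], [0.001, -0.001, -1.0]]
yaw 1.48 world turn 0.28 q [-0.39  0.42  1.68  0.    1.04 -0.42] t 23.43 w 0.0198
```

Request:
{"fn": "apply_moves", "kwargs": {"delta_pos": [[0,0.8,15],[0,0,25],[0,0,25],[0,0,22],[0,0,14],[0,0,8],[0,0,4],[0,0,1.5],[0,0,0],[0,0,0]], "turn": [[0,0,0],[0,0,0],[0,0,0],[0,0,0],[0,0,0],[0,0,0],[0,0,0],[0,0,0],[0,0,0],[0,0,0]], "claw": [0.05,0.05,0.05,0.05,0.05,0.05,0.05,0.05,0.05,0.05]}}

```text
time: 24.27
eef_pos: [0.5026, -0.1258, 0.0255]
orientation: [0.001, 0.697, 0.717, 0.0]
wrist_force: [0.2, 1.6, -1.4]
grip_width: 0.0197
finger_force: 39.1
```

Request:
{"fn": "apply_moves", "kwargs": {"delta_pos": [[0,0,0.7],[0,0,0],[0,0,0],[0,0,0]], "turn": [[0,0,0],[0,0,0],[0,0,0],[0,0,0]], "claw": [0.05,0.05,0.05,0.05]}}

```text
time: 24.6
eef_pos: [0.5022, -0.1258, 0.0243]
orientation: [0.0, 0.697, 0.717, 0.0]
wrist_force: [0.0, 0.5, 0.5]
grip_width: 0.0194
finger_force: 39.1
```

Request:
{"fn": "apply_moves", "kwargs": {"delta_pos": [[0,0,0.7],[0,0,0.5],[0,0,0],[0,0,0],[0,0,0],[0,0,0],[0,0,0],[0,0,0],[0,0,0],[0,0,0],[0,0,-10],[0,0,-25],[0,0,-30],[0,0,-35],[0,0,-25],[0,0,0],[0,0,0],[0,0,0],[0,0,0]], "turn": [[0,0,0],[0,0,0],[0,0,0],[0,0,0],[0,0,0],[0,0,0],[0,0,0],[0,0,0],[0,0,0],[0,0,0],[0,0,0],[0,0,0],[0,0,0],[0,0,0],[0,0,0],[0,0,5.6],[0,0,5.6],[0,0,0],[0,0,0]], "claw": [0.05,0.05,0.05,0.25,0.4,0.55,0.75,1,1,1,1,1,1,1,1,1,1,1,1]}}

```text
time: 26.18
eef_pos: [0.5019, -0.1257, 0.1483]
orientation: [0.0, 0.763, 0.647, 0.0]
wrist_force: [-0.4, -0.6, -1.2]
grip_width: 0.0856
finger_force: 0.0
```

```bash
python3 - <<'E'
from h import *
vision.grab_frame("scene")
for d in nets.masks_of("vial","scene"): v,u=np.nonzero(d["pixels"]); print(round(d["p"],2),u.mean().round(1),v.mean().round(1),d["box"])
print(proj("scene",[[.502,-.126,.012],[.502,-.126,.062]]))
E
python3 go.py 0.468 0.1425 0.14 -0.1635
```

```text
[[404.60962872 228.95174592]
 [407.4156444  214.42458873]]
pos [ 0.5019 -0.1256  0.1478] delta mm [258.9 -77.4   7.9] tool [[0.164, 0.986, -0.0], [0.986, -0.164, 0.0], [0.0, -0.0, -1.0]]
yaw -9.45 world turn 0.08 q [-0.39  0.41  1.67  0.    1.06 -0.23] t 26.28 w 0.0849
```

Request:
{"fn": "apply_moves", "kwargs": {"delta_pos": [[20,-6,0],[30,-9,0],[35,-10.5,0],[35,-10.5,0],[35,-10.5,0],[35,-10.5,0],[35,-10.5,0],[25,-7,0],[9,-2.5,5],[0,0,3],[0,0,0],[0,0,0]], "turn": [[0,0,0],[0,0,0],[0,0,0],[0,0,0],[0,0,0],[0,0,0],[0,0,0],[0,0,0],[0,0,0],[0,0,0],[0,0,0],[0,0,0]], "claw": [1,1,1,1,1,1,1,1,1,1,1,1]}}

```text
time: 27.28
eef_pos: [0.4693, 0.1412, 0.1393]
orientation: [-0.0, 0.764, 0.645, -0.001]
wrist_force: [0.7, -0.5, -0.3]
grip_width: 0.0854
finger_force: 0.0
```

```bash
python3 go.py 0.468 0.1425 0.022 -0.1635;  python3 - <<'E'
from h import *
f=save("scene","pics/s7.png"); cv2.imwrite("pics/s7c.png",cv2.resize(f[140:280,290:490],None,fx=4,fy=4,interpolation=3)[:,:,::-1])
E
```

```text
pos [0.4693 0.1412 0.1393] delta mm [  1.1  -1.4 117.3] tool [[0.167, 0.986, -0.001], [0.986, -0.167, -0.001], [-0.001, -0.001, -1.0]]
yaw -9.63 world turn 0.26 q [ 0.14  0.38  1.75 -0.    1.01  0.3 ] t 27.28 w 0.0854
```

View pics/s7c.png

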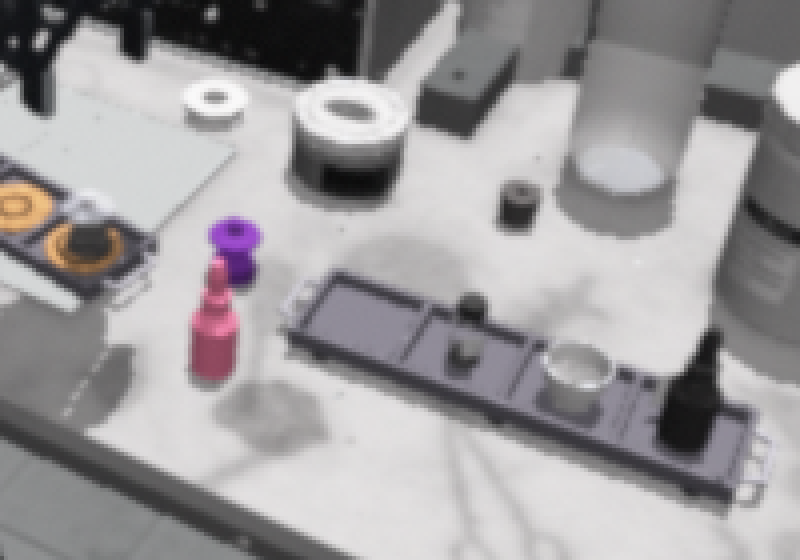

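The vial, crucible and dropper bottle stand upright in their places at crop (468,330), (578,378) and (690,400). Now the weighing bottle.

Request:
{"fn": "apply_moves", "kwargs": {"delta_pos": [[1,-1.4,20],[0,0,25],[0,0,25],[0,0,22],[0,0,14],[0,0,8],[0,0,3],[0,0,0],[0,0,0],[0,0,0],[0,0,0],[0,0,0],[0,0,0],[0,0,0],[0,0,0],[0,0,0],[0,0,0]], "turn": [[0,0,0],[0,0,0],[0,0,0],[0,0,0],[0,0,0],[0,0,0],[0,0,0],[0,0,0],[0,0,0],[0,0,0],[0,0,0],[0,0,0],[0,0,0],[0,0,0],[0,0,0],[0,0,0],[0,0,0]], "claw": [1,1,1,1,1,1,1,1,0.15,0.15,0.15,0.15,0.15,0.15,0.15,0.15,0.15], "newtons": 40}}

```text
time: 28.75
eef_pos: [0.4685, 0.1438, 0.0236]
orientation: [0.0, 0.764, 0.646, 0.001]
wrist_force: [-0.9, -0.7, 5.2]
grip_width: 0.0336
finger_force: 39.6
```

Request:
{"fn": "apply_moves", "kwargs": {"delta_pos": [[0,0,-3],[0,0,-7],[0,0,-10],[0,0,-10],[0,0,0],[0,0,0]], "turn": [[0,0,0],[0,0,0],[0,0,0],[0,0,0],[0,0,0],[0,0,0]], "claw": [0.15,0.15,0.15,0.15,0.15,0.15]}}

```text
time: 29.25
eef_pos: [0.4688, 0.1438, 0.0538]
orientation: [0.001, 0.764, 0.645, 0.001]
wrist_force: [0.0, -0.3, -0.4]
grip_width: 0.0338
finger_force: 39.7
```

```bash
python3 go.py 0.4996 -0.0559 0.14 0.0306
python3 - <<'E'
from h import *
f=save("scene","pics/s8.png"); cv2.imwrite("pics/s8c.png",cv2.resize(f[130:230,260:370],None,fx=5,fy=5,interpolation=3)[:,:,::-1])
E
```

```text
pos [0.4688 0.1438 0.0538] delta mm [-191.7   63.9  -86.2] tool [[0.167, 0.986, 0.002], [0.986, -0.167, 0.0], [0.001, 0.002, -1.0]]
yaw -9.6 world turn 11.35 q [0.14 0.5  1.84 0.   0.79 0.31] t 29.25 w 0.0338
```

View pics/s8c.png

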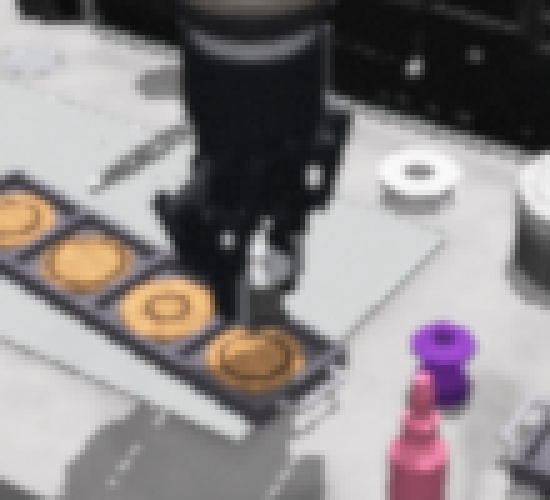

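The bottle is lifted upright and its ring shows at crop (255,360). Carrying it to the far-left place.

Request:
{"fn": "apply_moves", "kwargs": {"delta_pos": [[0,0,-20],[0,0,-25],[0,0,-25],[-10,3.3,-16],[-20,6.7,0],[-30,10,0],[-35,11.7,0],[-35,11.7,0],[-35,11.7,0],[-27,9,0],[0,0,0],[0,0,0],[0,0,0],[0,0,0]], "turn": [[0,0,0],[0,0,0],[0,0,0],[0,0,0],[0,0,0],[0,0,0],[0,0,0],[0,0,0],[0,0,0],[0,0,-3.8],[0,0,-3.8],[0,0,-3.8],[0,0,0],[0,0,0]], "claw": [0.15,0.15,0.15,0.15,0.15,0.15,0.15,0.15,0.15,0.15,0.15,0.15,0.15,0.15]}}

```text
time: 30.47
eef_pos: [0.499, -0.0563, 0.1384]
orientation: [-0.0, 0.697, 0.717, -0.0]
wrist_force: [1.1, -0.2, -0.3]
grip_width: 0.0338
finger_force: 39.9
```

```bash
python3 go.py 0.4996 -0.0559 0.0196 0.0306
```

```text
pos [ 0.499  -0.0563  0.1384] delta mm [  0.3   0.7 118.8] tool [[-0.029, 1.0, -0.001], [1.0, 0.029, 0.0], [0.0, -0.001, -1.0]]
yaw 1.67 world turn 0.08 q [-0.27  0.4   1.72  0.    1.02 -0.29] t 30.47 w 0.0338
```

Request:
{"fn": "apply_moves", "kwargs": {"delta_pos": [[0,0.7,15],[0,0,25],[0,0,25],[0,0,24],[0,0,14],[0,0,8],[0,0,4],[0,0,2],[0,0,1],[0,0,0],[0,0,0],[0,0,0]], "turn": [[0,0,0],[0,0,0],[0,0,0],[0,0,0],[0,0,0],[0,0,0],[0,0,0],[0,0,0],[0,0,0],[0,0,0],[0,0,0],[0,0,0]], "claw": [0.15,0.15,0.15,0.15,0.15,0.15,0.15,0.15,0.15,0.15,0.15,0.15]}}

```text
time: 31.47
eef_pos: [0.5004, -0.0563, 0.0215]
orientation: [0.001, 0.696, 0.718, 0.0]
wrist_force: [0.4, -0.3, -0.6]
grip_width: 0.0335
finger_force: 39.9
```

Request:
{"fn": "apply_moves", "kwargs": {"delta_pos": [[0,0,0.9],[0,0,0.7],[0,0,0],[0,0,0],[0,0,0],[0,0,0],[0,0,0],[0,0,0],[0,0,0],[0,0,0],[0,0,-10],[0,0,-25],[0,0,-30],[0,0,-35],[0,0,-35],[0,-20,-20],[0,-30,0],[0,-30,0],[0,0,0],[0,0,0]], "turn": [[0,0,0],[0,0,0],[0,0,0],[0,0,0],[0,0,0],[0,0,0],[0,0,0],[0,0,0],[0,0,0],[0,0,0],[0,0,0],[0,0,0],[0,0,0],[0,0,0],[0,0,0],[0,0,0],[0,0,0],[0,0,0],[0,0,0],[0,0,0]], "claw": [0.15,0.15,0.15,0.15,0.3,0.5,0.75,1,1,1,1,1,1,1,1,1,1,1,1,1]}}

```text
time: 33.13
eef_pos: [0.4191, -0.0587, 0.1752]
orientation: [0.001, 0.696, 0.718, 0.0]
wrist_force: [0.4, -0.2, 0.3]
grip_width: 0.0851
finger_force: 0.0
```

Run:
```python
from h import *
a=save("scene","pics/s9.png")[190:270,350:490]; b=save("top","pics/t9.png")[160:210,350:490]
o=np.vstack([cv2.resize(a,None,fx=4,fy=4,interpolation=3),cv2.resize(b,None,fx=4,fy=4,interpolation=3)])
cv2.imwrite("pics/c9.png",o[:,:,::-1])
```

```text
(no output)
```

View pics/c9.png

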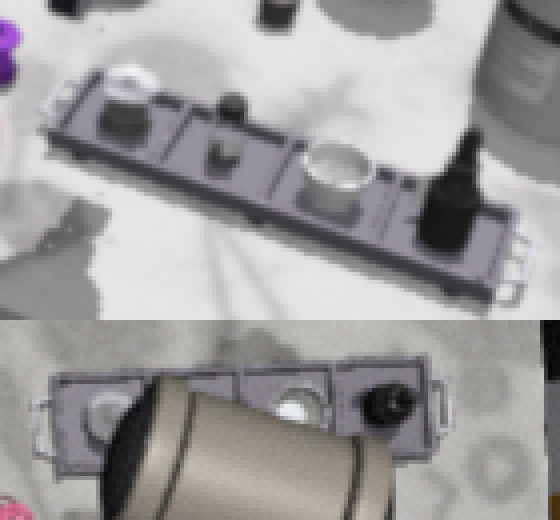

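All four stand upright and centred, at crop (127,105), (226,140), (338,180) and (450,205). The order from the left is weighing bottle, vial, crucible, dropper bottle, which is the reverse of the original.

```bash
python3 -c "from station import job; print(job.hand_in())"
```

```text
the job is handed in; nothing more can be done
None
```

I moved all four things into the empty rack in reverse order (weighing bottle, vial, crucible, dropper bottle from the left) and handed the job in at about 33 s; the last picture shows them upright in their places, but hand-in returned no verdict.

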